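Set the pulley's high spot under the dial gauge and nip the brake

ROBOT

A 6-joint arm with a two-finger parallel gripper is mounted at the origin on a cart in front of the work surface, level with it; the furniture and walls round the work are solid. World frame = base frame: x ahead of the robot, y to its left, z up, the work surface at z = 0. Lengths are in m, angles in rad, forces in N, time in s.
With the tool pointing down it reaches from about 0.225 to 0.875 m from the base axis. Payload 3.4 kg.
Tool frame: the origin (TCP) lies on the centre line of the jaws, within the pads' length; the fingertips stand 17 mm ahead of it and the grasp point (between the pads) lies 2 mm behind it; z points along the fingers, y is the line along which they close (so a half turn about z gives the same grasp; the last joint's range is limited). The gripper opens to 85 mm and grips with 20 to 120 N. Pads are 22 mm wide; open, the fingers measure 114 mm over their backs; the gripper's body (76 mm by 85 mm) begins 54 mm behind the grasp point. The pads swing forward as they close: fully open they stand 13 mm farther back than shut.
Start: joints at [1.143, 0.276, 1.505, -0, 1.361, -0.121], TCP at [0.174, 0.548, 0.248] pointing down, gripper open.
Joint ranges: [-2.89, 2.89], [-0.75, 2.08], [0.22, 2.7], [-1.18, 4.32], [0.11, 2.71], [-2.7, 2.7]. Speed limits (rad/s): [2.57, 2.57, 3.14, 3.14, 3.14, 3.14].

INTERFACE

Orientations are given as a unit quaternion [w, x, y, z].
In Python, from rig import manip gives the robot as it stands.
- The arm moves only by the tool move_arm, never from a script. Its argument "steps" is one flat list of numbers, 7 for each row, row after row: the turn, a rotation vector about the world's x, y, z normalised to -1 to 1, where 1 is 360 degrees, then the shift along the world's x, y, z normalised to -1 to 1, where 1 is 1 m, then the opening, from -1 (shut) to 1 (fully open). A call has exactly 10 rows; each row is the pose to reach, as a shift and turn from the pose commanded when the call began, turning the shorter way round; what a row does not reach only later rows make up. A row lasts 1/10 s, in which the tool goes at most 50 mm and 8.59 degrees, less where a joint would pass 70% of its speed; a pose out of reach is approached as far as the arm can. A call with a number of a shift or a turn outside -1 to 1 is refused whole. A call with a gripper value outside its range is refused whole. The fingers move at their own pace and stop on an object; "squeeze" is the grip in N (left out, the last holds). Time passes only in rows, so rows that repeat a pose let the fingers close, or fill a call up. It gives the time, the measured TCP pose, the force, the opening and the grip force at its end, in the units of the state.
- manip.get_state(): the state, without advancing time (a new reading comes with each control period).
- manip.get_image(name): name is "scene" or "top"; returns a dict with "pixels" (420x560x3 uint8, blue, green, red), "fx", "fy", "cx", "cy" (pixels), "R" (3x3) and "t" (3): a world point X has camera coordinates R X + t. Camera axes: x right, y down, z forward; pixel columns grow to the right and rows downward; lengths in m; the calibration is good to about 2 mm. A picture is of the moment at which its call begins. There is no depth.
- manip.sign_off(): hands the job in; it is judged then, once.
The state is a dict: "clock": time; "qpos": joint angles; "qd": joint speeds; "effort": joint torques, N m; "position": TCP position; "ee_rot": TCP orientation; "contact_force": force on the tool from outside, world axes, zero at the start; "moment": the same for the moment, N m; "width": finger opening in m; "gripper_force": force on a finger pad.
Only numpy, scipy, OpenCV 4.12 (cv2) and the standard library are available. Lean on these libraries where they do the work, as an engineer would, in place of code of your own. Each camera call takes 0.05 s, during which the arm holds its last target. There are 200 camera calls.

TASK

Find the high spot of the pulley that runs between the bench centres: push the five-armed star wheel round with light finger pressure while watching the dial gauge, and leave the spindle where the gauge stands at its highest reading. Then press the red brake handle down until you feel the brake bite firmly, without forcing it, so that the spindle is held there with the gauge still at its highest. Keep off the gauge and leave the things lying around the fixture where they are.

Things in the scene. Friction and masses are not known exactly. Their poses are not given: they have to be found in the camera images.
- bench_centres: Fixed green cast fixture, bed 110 x 400 x 22 mm, heads 129 mm high at y = +-172 mm. Origin: centre of its underside, on the bench; +z up, -x towards the robot. The line of centres runs along its y axis, 105 mm above the origin. On it: pulley with dial gauge above at y = +100 mm, brake drum with lever at y = 0, star wheel at y = -85 mm.
- star_wheel: Star wheel for turning the spindle: black hub, radius 18 mm, five evenly spaced steel arms of radius 6 mm (one along its +z), each with a red ball of radius 8 mm centred 60 mm from the axis. Origin on the axis mid wheel; y = spindle axis. It stays where left; 3 to 4 N at a ball turns it. Push along the swing: a level push on an arm leaning towards the hand wedges. Over 30 N is too rough.
- spindle (a joint): Angle of spindle and star wheel about +y of bench_centres, rad: at 0 an arm points straight up; it grows as the top of the wheel moves along +x (away from the robot). Many turns either way. The pulley turns with it, but the angle between the arms and the pulley's high spot is unknown and differs each time.
- dial: Dial gauge, round case of 92 mm diameter, 24 mm thick, its white face towards the robot and tilted up by 0.6 rad, held above the pulley (y = +100 mm) on a post behind it; its sprung plunger rides down on the pulley's rim. Origin: centre of the case, 210 mm above the bench. Not to be touched.
- plunger (a joint): How far the pulley rim pushes the gauge's sprung plunger up (1 to 2 N), m. The aluminium pulley (80 mm diameter, 24 mm wide) is bored 4 mm off centre: over a turn the reading is 0.005 + 0.004 cos(angle from the high spot), so about 0.001 at the low spot and 0.009 at the high spot.
- pointer (a joint): Red pointer of the dial, rad, geared to the plunger: 0.5 rad for each mm, clockwise as the robot sees it; about 0.5 at the low spot (lower left) and about 4.5 at the high spot (lower right). Eleven black marks, 1 mm of plunger apart, from 0 to 10 mm.
- brake_lever (a joint): Angle of the brake lever, rad, growing as the handle goes down; 0 is level, it starts raised (negative). It pivots at y = 0, 45 mm behind (+x) and 45 mm above the line of centres, and stays where left: about 4.5 N on the handle moves it. The pad bites between 0 and 0.15 rad (wear differs); about 0.1 rad further it stops dead.
- brake_handle: Red grip on the front end of the brake lever, 40 x 30 x 16 mm; origin on the lever's middle line 155 mm from the pivot. About 10 N down on it once the pad is on the drum nips the brake firmly, and it then stays nipped; more than 25 N forces it.
- handle_top (a point): Middle of the red brake handle's upper face, the place to press down.
- brake_pad: Black rubber pad, 22 x 22 x 8 mm, under the lever, 45 mm in front of the pivot, which presses down on the drum; it is sprung (8 N per mm, 4 mm travel). Origin 21 mm above the pad's middle.
- brake_drum: Steel brake drum, radius 20 mm, 28 mm wide, fixed on the spindle. Origin at its middle on the line of centres.
- die_ring: Dark loose die ring, 60 mm diameter, 30 mm high, beside the fixture; leave it there. Origin: centre of its underside.
- matchbox: Loose matchbox, 36 x 52 x 14 mm, beside the fixture; leave it there. Origin: centre of its underside.
- tea_glass: Loose small tea glass, 50 mm diameter, 52 mm high, behind the fixture; leave it there. Origin: centre of its underside.

How it is judged:
By the outcome, as a careful person would: the job done as asked, in the order asked, and still so for the second after the job is handed in, with the robot touching nothing.
It also fails if it takes over 64 s, if anything falls off the work surface, if the arm or the gripper's body presses on something with over 40 N, if the wrist force passes 120 N, or if a joint passes its speed limit or range.

## Working session

There is one attempt and no reset: what is moved stays moved. The work goes in short steps, Python scripts to look and compute and a tool call to move; the robot and the scene stay as the last step left them, time stands still between calls to the robot, and variables do not carry over. Pictures are saved under pics/ and viewed, at most 10 in all, crops included, and the job is handed in when it is done.

Besides the shell and the picture viewer there is one more tool, called after "Request:" as name(argument=value, ...) on one line, values as JSON. move_arm: Moves the arm, as the interface text tells. Scaled input: -1 to 1 covers 1 m each way for a shift and 360 degrees each way for a turn. Its arguments: {"type":"object","properties":{"steps":{"type":"array"},"squeeze":{"type":"number"}},"required":["steps"]}

```bash
mkdir -p pics; cat > h.py <<'E'
from rig import manip
import numpy as np, cv2
def img(n,save=None):
    d=manip.get_image(n)
    d['pixels']=np.array(d['pixels'],dtype=np.uint8); d['R']=np.array(d['R']); d['t']=np.array(d['t'])
    if save: cv2.imwrite('pics/'+save,d['pixels'])
    return d
def proj(d,X):
    c=np.atleast_2d(X)@d['R'].T+d['t']
    return np.c_[d['fx']*c[:,0]/c[:,2]+d['cx'],d['fy']*c[:,1]/c[:,2]+d['cy']]
def ray(d,uv):
    v=d['R'].T@np.array([(uv[0]-d['cx'])/d['fx'],(uv[1]-d['cy'])/d['fy'],1]); return -d['R'].T@d['t'],v
def onplane(d,uv,z):
    o,v=ray(d,uv); return o+v*(z-o[2])/v[2]
def tri(r1,r2):
    A=[];b=[]
    for o,v in (r1,r2):
        v=v/np.linalg.norm(v);P=np.eye(3)-np.outer(v,v);A.append(P);b.append(P@o)
    return np.linalg.lstsq(np.vstack(A),np.hstack(b),rcond=None)[0]
E
python3 - <<'E'
from h import *
a=img('scene','s0.png');b=img('top','t0.png')
for d in(a,b):print(d['fx'],d['cx'],d['cy'],(-d['R'].T@d['t']).round(3),d['R'].round(3).tolist())
print(manip.get_state())
E
```

```text
403.4637665368991 275.49230930238076 209.54859684371755 [ 0.315 -0.479  0.744] [[0.886, -0.464, 0.019], [-0.322, -0.644, -0.694], [0.335, 0.609, -0.719]]
509.2826217893087 278.4544918282882 217.97196863683232 [0.48  0.018 1.23 ] [[0.014, -1.0, 0.005], [-0.993, -0.014, -0.113], [0.113, -0.003, -0.994]]
{'clock': 0.1, 'qpos': array([ 1.14299840e+00,  2.76528037e-01,  1.50602171e+00, -1.57721834e-05,
        1.36071564e+00, -1.20960773e-01]), 'qd': array([-1.08343912e-03, -1.43825294e-03, -3.70450205e-03,  1.17503340e-07,
        5.31459442e-04,  1.32611142e-03]), 'effort': array([ 8.23733935e-04, -4.17695332e+01, -2.46407479e+01, -1.14111249e-04,
        5.71675351e-03,  1.19666871e-05]), 'position': array([0.17347394, 0.5477291 , 0.24752227]), 'ee_rot': array([-2.19190545e-04,  1.52815758e-01,  9.88254342e-01, -8.07171409e-04]), 'contact_force': array([-0.0746539 , -0.18689775, -0.80139781]), 'moment': array([-0.0316701 ,  0.00171219,  0.06090411]), 'gripper_force': 0.0, 'width': 0.08543840189014561}
```

View pics/s0.png

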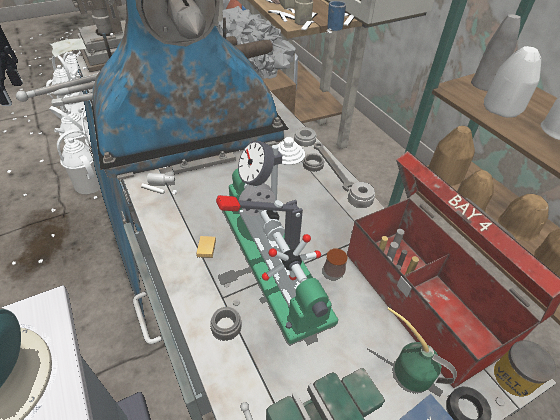

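View pics/t0.png

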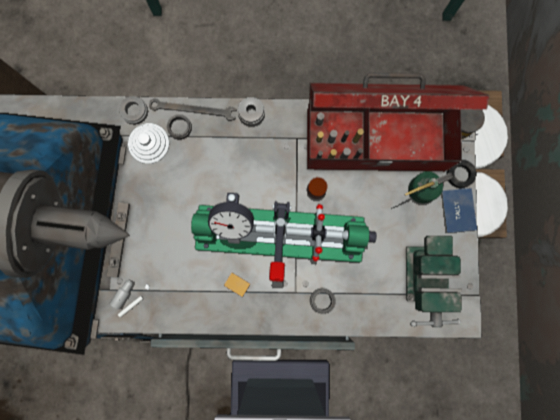

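The scene picture shows the fixture running from the dial (~255,163) through the red handle (~228,203) to the star wheel (~292,258). In the top view the dial is at (230,224), the handle at (277,271) and the star at (319,232). Next I'll locate these.

```bash
python3 - <<'E'
from h import *
for n,bx in(('s0.png',(200,130,160,220)),('t0.png',(180,180,210,110))):
    p=cv2.imread('pics/'+n); hsv=cv2.cvtColor(p,cv2.COLOR_BGR2HSV)
    x,y,w,h=bx
    m=(((hsv[...,0]<6)|(hsv[...,0]>172))&(hsv[...,1]>170)&(hsv[...,2]>90)).astype(np.uint8)
    mm=np.zeros_like(m);mm[y:y+h,x:x+w]=m[y:y+h,x:x+w]
    k,l,s,c=cv2.connectedComponentsWithStats(mm)
    print(n,[(c[i].round(1).tolist(),s[i].tolist()) for i in range(1,k) if s[i,4]>5])
    g=((hsv[...,0]>60)&(hsv[...,0]<85)&(hsv[...,1]>120)).astype(np.uint8);gg=np.zeros_like(g);gg[y:y+h,x:x+w]=g[y:y+h,x:x+w]
    print(cv2.minAreaRect(np.argwhere(gg)[:,::-1].astype(np.float32)))
s=cv2.imread('pics/s0.png');t=cv2.imread('pics/t0.png')
A=cv2.resize(s[130:330,195:355],(480,600),interpolation=2);B=cv2.resize(t[190:290,190:290],(320,320),interpolation=2)
C=cv2.resize(t[195:275,300:380],(320,280),interpolation=2)
cv2.imwrite('pics/z0.png',np.hstack([A,np.vstack([B,C])]))
E
```

```text
s0.png [([247.8, 153.9], [247, 150, 3, 9, 10]), ([227.2, 201.9], [217, 196, 23, 14, 238]), ([306.2, 237.9], [303, 235, 8, 7, 44]), ([272.3, 252.1], [269, 249, 8, 8, 47]), ([317.8, 253.7], [315, 251, 6, 7, 25]), ([264.8, 276.3], [262, 273, 7, 7, 33]), ([292.6, 278.1], [290, 277, 6, 3, 11])]
((277.9743957519531, 266.8707580566406), (49.55146789550781, 40.56871795654297), 58.81502914428711)
t0.png [([319.3, 206.1], [317, 205, 6, 3, 15]), ([320.7, 216.7], [318, 214, 6, 6, 29]), ([318.4, 249.6], [315, 247, 7, 6, 32]), ([315.2, 258.1], [313, 256, 6, 5, 21]), ([276.6, 271.1], [270, 262, 14, 20, 253])]
((279.74456787109375, 233.26910400390625), (177.02308654785156, 44.941184997558594), 4.467158794403076)
```

View pics/z0.png

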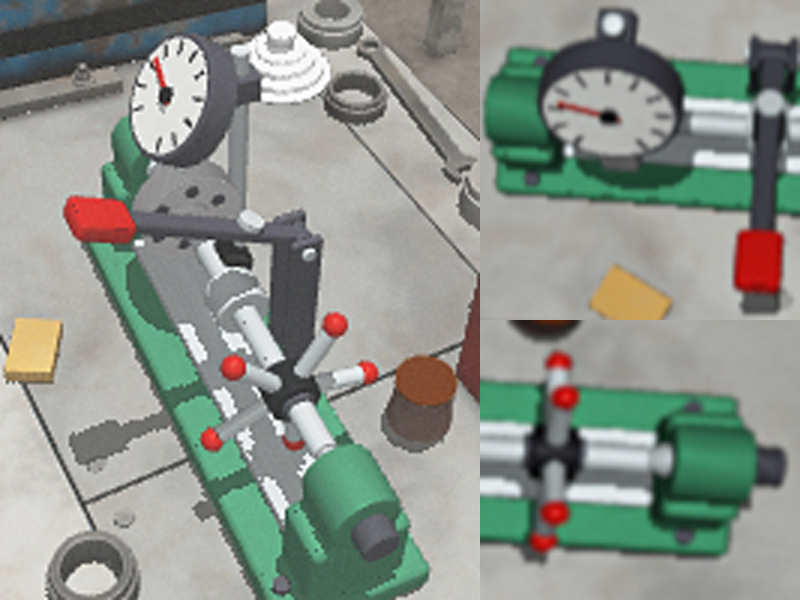

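The zoomed picture shows the dial pointer at upper left. Three star balls are visible at mid height and two lower ones, with four of them in both views. I'll triangulate the balls to get the axis.

```bash
cat >> h.py <<'E'
def load(n,cam):
    d=manip.get_image(cam); d['R']=np.array(d['R']); d['t']=np.array(d['t']); return d
E
python3 - <<'E'
from h import *
a=img('scene');b=img('top')
pr=[((306.2,237.9),(320.7,216.7)),((272.3,252.1),(318.4,249.6)),((317.8,253.7),(319.3,206.1)),((264.8,276.3),(315.2,258.1))]
P=np.array([tri(ray(a,s),ray(b,t)) for s,t in pr]);print(P.round(4))
from scipy.optimize import least_squares
S=np.array([p[0] for p in pr]+[(292.6,277.5)]);T=np.array([p[1] for p in pr])
k=np.array([0,-1,1,-2])  # guess arms relative
def balls(q,ks):
    x0,y0,w,ph=q; ang=ph+np.array(ks)*2*np.pi/5
    l=np.c_[.06*np.sin(ang),np.full(len(ang),-.085),.105+.06*np.cos(ang)]
    c,s=np.cos(w),np.sin(w)
    return np.c_[x0+c*l[:,0]-s*l[:,1],y0+s*l[:,0]+c*l[:,1],l[:,2]]
f=lambda q:np.r_[(proj(a,balls(q,k))-S[:4]).ravel(),(proj(b,balls(q,k))-T).ravel()]
r=least_squares(f,[.5,.0,0,.5]);q=r.x;print(q,np.abs(r.fun).max(),r.fun.round(1))
x0,y0,w,ph=q;c,s=np.cos(w),np.sin(w);Rz=np.array([[c,-s,0],[s,c,0],[0,0,1]]);o=np.array([x0,y0,0])
h=tri(ray(a,(227.2,201.9)),ray(b,(276.6,271.1)));print('handle',h,Rz.T@(h-o), 'lever piv local .045,0,.150')
# dial face centre & pointer
dc=o+Rz@np.array([0,.1,.21]);print(dc)
for L in ([0,.1,.21],[-.012*np.cos(.6),.1,.21+.012*np.sin(.6)]):
    X=o+Rz@np.array(L);print(L,proj(a,X),proj(b,X))
# loose things
for n,uv,z in(('ring',(322,300),.03),('box',(237,285),.014),('glass',(317,187),.05)):print(n,Rz.T@(onplane(b,uv,z)-o))
np.save('q.npy',q)
E
```

```text
[[ 0.606  -0.0748  0.1564]
 [ 0.5361 -0.0708  0.1486]
 [ 0.6376 -0.0771  0.0919]
 [ 0.5208 -0.0695  0.0788]]
[ 0.58225975  0.01140359 -0.06646779  0.50726141] 1.0188963393771076 [ 0.3 -0.1  0.2 -0.1 -0.6 -0.   1.  -0.5  0.2  0.2 -0.2  0.5  0.1  1.
  0.1 -0.5]
handle [0.488508   0.01741471 0.22311472] [-0.09394398 -0.00022904  0.22311472] lever piv local .045,0,.150
[0.58890163 0.11118277 0.21      ]
[0, 0.1, 0.21] [[255.32185443 162.36802515]] [[230.54595528 220.86406599]]
[np.float64(-0.00990402737891614), 0.1, np.float64(0.21677570968074042)] [[250.77759898 160.97623314]] [[229.79443573 225.41373003]]
ring [-0.14929251 -0.11142235  0.03      ]
box [-0.1310569   0.09010192  0.014     ]
glass [ 0.11215293 -0.07930105  0.05      ]
```

```bash
cat >> h.py <<'E'
q=np.load('q.npy'); x0,y0,w,ph0=q
cw,sw=np.cos(w),np.sin(w);Rz=np.array([[cw,-sw,0],[sw,cw,0],[0,0,1]]);o=np.array([x0,y0,0])
L2W=lambda l:o+Rz@np.array(l,float)
W2L=lambda p:Rz.T@(np.array(p)-o)
def redmask(p):
    hsv=cv2.cvtColor(p,cv2.COLOR_BGR2HSV)
    return ((hsv[...,0]<8)|(hsv[...,0]>170))&(hsv[...,1]>110)&(hsv[...,2]>60)
def pointer(d):
    n=np.array([-np.cos(.6),0,np.sin(.6)]);u=np.array([np.sin(.6),0,np.cos(.6)])
    c=np.array([0,.1,.21])+.0135*n
    ys,xs=np.nonzero(redmask(d['pixels'])); pts=[]
    oo=W2L(-d['R'].T@d['t'])
    for x,y in zip(xs,ys):
        _,v=ray(d,(x,y)); v=Rz.T@v
        P=oo+v*((c-oo)@n)/(v@n)-c
        e=np.array([-P[1],P@u])
        if np.hypot(*e)<.042: pts.append(e)
    pts=np.array(pts)
    if len(pts)<4: return None
    m=pts.mean(0); 
    return (np.arctan2(m[0],m[1])+2.5).round(3),np.hypot(*m).round(4),len(pts)
def phase(d,guess):
    """fit wheel angle mod 2pi/5 from ball centroids"""
    m=redmask(d['pixels']).astype(np.uint8)
    k,l,s,c=cv2.connectedComponentsWithStats(m)
    C=np.array([c[i] for i in range(1,k) if 12<s[i,4]<70 and s[i,2]<12 and s[i,3]<12])
    best=[]
    for a in guess+np.arange(-.64,.64,.01):
        A=a+np.arange(5)*2*np.pi/5
        B=proj(d,np.array([L2W([.06*np.sin(t),-.085,.105+.06*np.cos(t)]) for t in A]))
        D=np.linalg.norm(C[:,None]-B[None],axis=2).min(0)
        best.append((np.sort(D)[:4].mean() if len(C)>3 else np.sort(D)[:2].mean(),a))
    e,a=min(best); return round(a,3),round(e,2)
def look(guess):
    st=manip.get_state()
    for n in('scene','top'):
        d=img(n);print(n,'ptr',pointer(d),'phase',phase(d,guess))
    print('t',round(st['clock'],2),'tcpL',W2L(st['position']).round(4),'W',st['position'].round(4),'F',st['contact_force'].round(1),'w',round(st['width'],3))
E
python3 -c "
from h import *
look(.5)
print(L2W([-.1,-.085,.25]),L2W([0,-.085,.165]))"
```

```text
scene ptr (np.float64(1.092), np.float64(0.0186), 17) phase (np.float64(0.5), np.float64(0.52))
top ptr (np.float64(1.172), np.float64(0.0197), 13) phase (np.float64(0.52), np.float64(0.5))
t 0.2 tcpL [-0.4435  0.5081  0.2478] W [0.1735 0.5479 0.2478] F [ 0.6 -0.9 -0.9] w 0.085
[ 0.47683496 -0.06676683  0.25      ] [ 0.57661414 -0.07340871  0.165     ]
```

Request:
move_arm(steps=[0,0,0.038,0.357,-0.618,0.1,-1,0,0,0.038,0.357,-0.618,0.1,-1,0,0,0.038,0.357,-0.618,0.1,-1,0,0,0.038,0.357,-0.618,0.1,-1,0,0,0.038,0.357,-0.618,0.1,-1,0,0,0.038,0.357,-0.618,0.1,-1,0,0,0.038,0.357,-0.618,0.1,-1,0,0,0.038,0.357,-0.618,0.1,-1,0,0,0.038,0.357,-0.618,0.1,-1,0,0,0.038,0.357,-0.618,0.1,-1], squeeze=20)

```text
clock: 1.3
position: [0.4214, 0.1184, 0.3181]
ee_rot: [0.0, 0.034, 0.999, 0.0]
contact_force: [0.7, 0.6, 0.7]
width: 0.0001
gripper_force: 0.0
```

Request:
move_arm(steps=[0,0,0,0.11,-0.188,0.03,-1,0,0,0,0.11,-0.188,0.03,-1,0,0,0,0.11,-0.188,0.03,-1,0,0,0,0.11,-0.188,0.03,-1,0,0,0,0.11,-0.188,0.03,-1,0,0,0,0.11,-0.188,-0.05,-1,0,0,0,0.11,-0.188,-0.1,-1,0,0,0,0.11,-0.188,-0.1,-1,0,0,0,0.11,-0.188,-0.1,-1,0,0,0,0.11,-0.188,-0.1,-1])

```text
clock: 2.3
position: [0.5311, -0.0674, 0.2182]
ee_rot: [0.0, 0.034, 0.999, 0.0]
contact_force: [0.7, -0.8, 0.9]
width: -0.0002
gripper_force: 0.0
```

```bash
python3 -c "
from h import *
look(.5)
a=img('scene');b=img('top')
cv2.imwrite('pics/v1.png',np.hstack([cv2.resize(a['pixels'][100:340,170:370],(400,480)),cv2.resize(b['pixels'][180:300,190:290],(400,480))]))"
```

```text
scene ptr None phase (np.float64(0.5), np.float64(0.5))
top ptr (np.float64(1.172), np.float64(0.0197), 13) phase (np.float64(0.79), np.float64(68.25))
t 2.3 tcpL [-0.0458 -0.0821  0.2182] W [ 0.5311 -0.0674  0.2182] F [ 0.7 -0.8  0.9] w -0.0
```

View pics/v1.png

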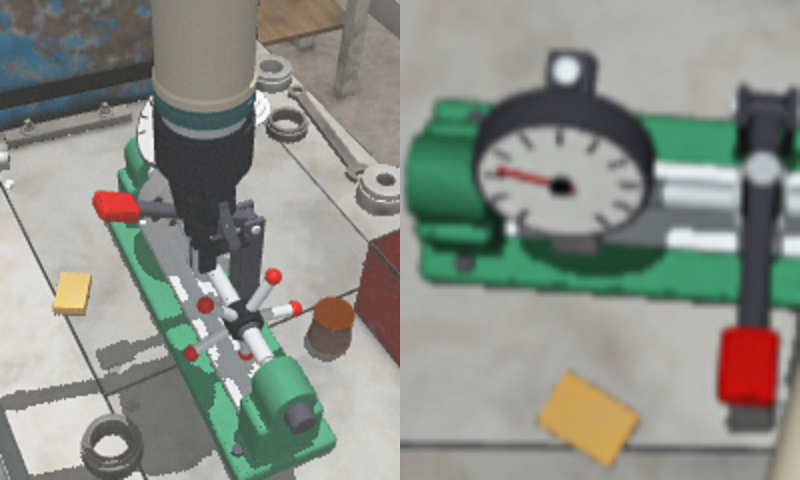

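The left view shows the scene camera seeing the balls, with the gripper clear above the front ball. The right view shows the top camera seeing the dial. Now I'll press the front ball down lightly.

Request:
move_arm(steps=[0,0,0,0,-0.002,-0.02,-1,0,0,0,0,-0.002,-0.035,-1,0,0,0,0,-0.002,-0.042,-1,0,0,0,-0.003,-0.002,-0.048,-1,0,0,0,-0.006,-0.002,-0.054,-1,0,0,0,-0.009,-0.002,-0.06,-1,0,0,0,-0.012,-0.002,-0.065,-1,0,0,0,-0.014,-0.002,-0.07,-1,0,0,0,-0.017,-0.002,-0.075,-1,0,0,0,-0.017,-0.002,-0.075,-1])

```text
clock: 3.5
position: [0.5135, -0.0695, 0.1435]
ee_rot: [0.0, 0.034, 0.999, 0.0]
contact_force: [-0.9, -0.2, 1.9]
width: 0.0006
gripper_force: 0.4
```

```bash
python3 -c "
from h import *
look(-.1)"
```

```text
scene ptr None phase (np.float64(-0.1), np.float64(0.79))
top ptr (np.float64(2.27), np.float64(0.0179), 14) phase (np.float64(-0.34), np.float64(19.82))
t 3.5 tcpL [-0.0632 -0.0853  0.1435] W [ 0.5135 -0.0695  0.1435] F [-0.9 -0.2  1.9] w 0.001
```

Request:
move_arm(steps=[0,0,0,0,0,-0.005,-1,0,0,0,0,0,-0.01,-1,0,0,0,0,0,-0.015,-1,0,0,0,0,0,-0.02,-1,0,0,0,0,0,-0.025,-1,0,0,0,0,0,-0.027,-1,0,0,0,0,0,-0.027,-1,0,0,0,0,0,0.01,-1,0,0,0,0,0,0.05,-1,0,0,0,0,0,0.06,-1])

```text
clock: 4.6
position: [0.5174, -0.0704, 0.2067]
ee_rot: [0.005, 0.034, 0.999, -0.001]
contact_force: [1.2, 0.2, -0.2]
width: -0.0001
gripper_force: 0.0
```

```bash
python3 -c "
from h import *
look(-.54)"
```

```text
scene ptr None phase (np.float64(-0.58), np.float64(0.39))
top ptr (np.float64(3.226), np.float64(0.0185), 19) phase (np.float64(-0.41), np.float64(16.45))
t 4.6 tcpL [-0.0593 -0.0859  0.2067] W [ 0.5174 -0.0704  0.2067] F [ 1.2  0.2 -0.2] w -0.0
```

Request:
move_arm(steps=[0,0,0,0.025,-0.001,0,-1,0,0,0,0.025,-0.001,-0.015,-1,0,0,0,0.023,-0.001,-0.023,-1,0,0,0,0.0195,-0.001,-0.0275,-1,0,0,0,0.013,-0.001,-0.034,-1,0,0,0,0.008,0,-0.041,-1,0,0,0,0.003,0,-0.049,-1,0,0,0,0,0,-0.0575,-1,0,0,0,0,0,-0.066,-1,0,0,0,0,0,-0.066,-1])

```text
clock: 5.7
position: [0.51, -0.0688, 0.1339]
ee_rot: [-0.004, 0.034, 0.999, 0.001]
contact_force: [0.2, 0.0, -0.2]
width: -0.0002
gripper_force: 0.0
```

```bash
python3 -c "
from h import *
look(-1.45)"
```

```text
scene ptr None phase (np.float64(-1.52), np.float64(0.83))
top ptr (np.float64(4.433), np.float64(0.0164), 11) phase (np.float64(-1.65), np.float64(3.26))
t 5.7 tcpL [-0.0668 -0.0848  0.1339] W [ 0.51   -0.0688  0.1339] F [ 0.2  0.  -0.2] w -0.0
```

Request:
move_arm(steps=[0,0,0,0,0,-0.004,-1,0,0,0,0,0,-0.007,-1,0,0,0,0,0,-0.01,-1,0,0,0,0,0,-0.013,-1,0,0,0,0,0,-0.015,-1,0,0,0,0,0,-0.017,-1,0,0,0,0,0,-0.018,-1,0,0,0,0,0,-0.018,-1,0,0,0,0,0,-0.018,-1,0,0,0,0,0,-0.018,-1])

```text
clock: 6.8
position: [0.5141, -0.0697, 0.1184]
ee_rot: [0.0, 0.034, 0.999, 0.0]
contact_force: [0.2, -0.1, -0.7]
width: 0.0003
gripper_force: 0.3
```

```bash
python3 -c "
from h import *
look(-1.7)"
```

```text
scene ptr None phase (np.float64(-1.76), np.float64(0.78))
top ptr (np.float64(4.471), np.float64(0.018), 9) phase (np.float64(-1.7), np.float64(15.85))
t 6.8 tcpL [-0.0626 -0.0854  0.1184] W [ 0.5141 -0.0697  0.1184] F [ 0.2 -0.1 -0.7] w 0.0
```

Request:
move_arm(steps=[0,0,0,0,0,0.03,-1,0,0,0,0,0,0.07,-1,0,0,0,0,0,0.11,-1,0,0,0,-0.03,0,0.15,-1,0,0,0,-0.07,0,0.17,-1,0,0,0,-0.12,0,0.17,-1,0,0,0,-0.17,0,0.17,-1,0,0,0,-0.2,0,0.17,-1,0,0,0,-0.2,0,0.17,-1,0,0,0,-0.2,0,0.17,-1])

```text
clock: 7.9
position: [0.3143, -0.0699, 0.289]
ee_rot: [0.001, 0.034, 0.999, -0.0]
contact_force: [0.4, 0.3, -0.2]
width: -0.0002
gripper_force: 0.0
```

```bash
python3 -c "
from h import *
look(-1.7)
a=img('scene');b=img('top')
cv2.imwrite('pics/v2.png',np.hstack([cv2.resize(a['pixels'][120:320,190:350],(400,500),interpolation=2),cv2.resize(b['pixels'][190:270,190:254],(400,500),interpolation=2)]))"
```

```text
scene ptr (np.float64(4.539), np.float64(0.0185), 21) phase (np.float64(-1.78), np.float64(0.46))
top ptr (np.float64(4.466), np.float64(0.0195), 10) phase (np.float64(-1.75), np.float64(0.87))
t 7.9 tcpL [-0.262  -0.0989  0.289 ] W [ 0.3143 -0.0699  0.289 ] F [ 0.4  0.3 -0.2] w -0.0
```

View pics/v2.png

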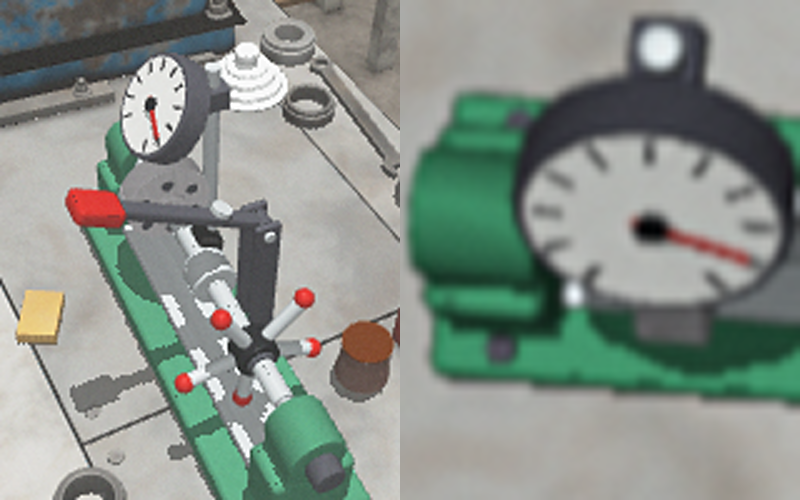

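The left view shows the wheel clear and undisturbed, and the pointer is at about 4.5 in both views. The estimated high spot is -1.79 rad and the spindle stands at about -1.77 rad. Next is the brake handle.

Request:
move_arm(steps=[0,0,0,0.04,0.022,0,-1,0,0,0,0.08,0.044,0,-1,0,0,0,0.12,0.066,0,-1,0,0,0,0.16,0.085,0,-1,0,0,0,0.168,0.088,0,-1,0,0,0,0.168,0.088,-0.01,-1,0,0,0,0.168,0.088,-0.02,-1,0,0,0,0.168,0.088,-0.025,-1,0,0,0,0.168,0.088,-0.025,-1,0,0,0,0.168,0.088,-0.025,-1])

```text
clock: 9.1
position: [0.4812, 0.0178, 0.2638]
ee_rot: [0.0, 0.034, 0.999, -0.0]
contact_force: [-0.2, -0.3, 0.4]
width: -0.0001
gripper_force: 0.0
```

```bash
python3 -c "
from h import *
look(-1.7)
a=img('scene')
cv2.imwrite('pics/v3.png',cv2.resize(a['pixels'][100:280,160:320],(640,600),interpolation=2)[:,:])"
```

```text
scene ptr (np.float64(4.547), np.float64(0.0184), 22) phase (np.float64(-1.78), np.float64(0.42))
top ptr (np.float64(4.471), np.float64(0.018), 9) phase (np.float64(-1.7), np.float64(1.86))
t 9.1 tcpL [-0.1013 -0.0003  0.2638] W [0.4812 0.0178 0.2638] F [-0.2 -0.3  0.4] w -0.0
```

View pics/v3.png

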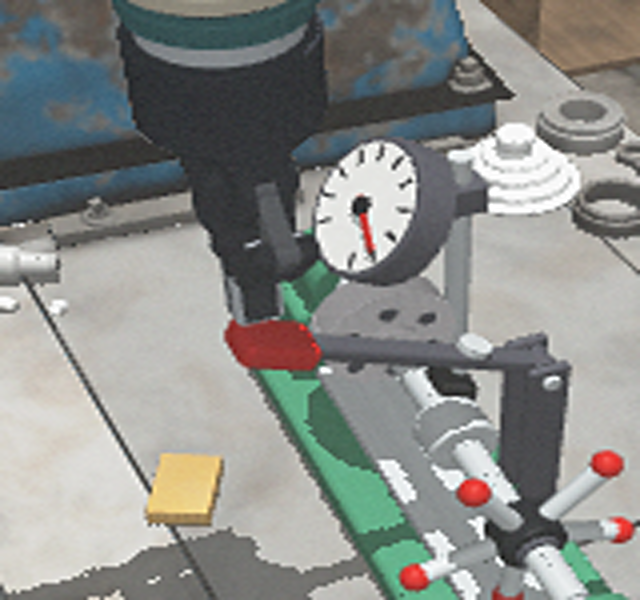

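The picture shows the closed fingertips right over the red handle (about 265,335), clear of the dial, with the pointer still at its highest. I'll press down slowly.

Request:
move_arm(steps=[0,0,0,0,0,-0.008,-1,0,0,0,0,0,-0.015,-1,0,0,0,-0.002,0,-0.023,-1,0,0,0,-0.003,0,-0.031,-1,0,0,0,-0.004,0,-0.039,-1,0,0,0,-0.005,0,-0.047,-1,0,0,0,-0.006,0,-0.055,-1,0,0,0,-0.007,0,-0.062,-1,0,0,0,-0.008,0,-0.069,-1,0,0,0,-0.008,0,-0.072,-1])

```text
clock: 10.25
position: [0.4731, 0.0184, 0.1906]
ee_rot: [-0.001, 0.034, 0.999, 0.0]
contact_force: [-2.3, -0.4, 3.6]
width: -0.0004
gripper_force: 1.8
```

```bash
python3 -c "
from h import *
look(-1.7)"
```

```text
scene ptr (np.float64(4.551), np.float64(0.019), 21) phase (np.float64(-1.78), np.float64(0.46))
top ptr (np.float64(4.471), np.float64(0.018), 9) phase (np.float64(-1.72), np.float64(2.4))
t 10.25 tcpL [-0.1094 -0.0003  0.1906] W [0.4731 0.0184 0.1906] F [-2.3 -0.4  3.6] w -0.0
```

Request:
move_arm(steps=[0,0,0,0,0,-0.002,-1,0,0,0,0,0,-0.004,-1,0,0,0,0,0,-0.006,-1,0,0,0,0,0,-0.008,-1,0,0,0,0,0,-0.01,-1,0,0,0,0,0,-0.012,-1,0,0,0,0,0,-0.014,-1,0,0,0,0,0,-0.015,-1,0,0,0,0,0,-0.015,-1,0,0,0,0,0,-0.015,-1])

```text
clock: 11.35
position: [0.4746, 0.0184, 0.1764]
ee_rot: [0.001, 0.034, 0.999, 0.0]
contact_force: [0.8, -0.1, 0.1]
width: 0.0
gripper_force: 0.0
```

Request:
move_arm(steps=[0,0,0,0,0,-0.001,-1,0,0,0,0,0,-0.002,-1,0,0,0,0,0,-0.003,-1,0,0,0,0,0,-0.004,-1,0,0,0,0,0,-0.005,-1,0,0,0,0,0,-0.006,-1,0,0,0,0,0,-0.007,-1,0,0,0,0,0,-0.008,-1,0,0,0,0,0,-0.009,-1,0,0,0,0,0,-0.01,-1])

```text
clock: 12.35
position: [0.4743, 0.0183, 0.1666]
ee_rot: [0.001, 0.034, 0.999, 0.0]
contact_force: [2.5, 0.9, 4.0]
width: -0.0001
gripper_force: 1.8
```

Request:
move_arm(steps=[0,0,0,0,0,-0.0005,-1,0,0,0,0,0,-0.001,-1,0,0,0,0,0,-0.0015,-1,0,0,0,0,0,-0.002,-1,0,0,0,0,0,-0.0025,-1,0,0,0,0,0,-0.003,-1,0,0,0,0,0,-0.0035,-1,0,0,0,0,0,-0.004,-1,0,0,0,0,0,-0.0045,-1,0,0,0,0,0,-0.005,-1])

```text
clock: 13.35
position: [0.4744, 0.0183, 0.1621]
ee_rot: [0.001, 0.034, 0.999, 0.0]
contact_force: [2.2, 1.4, 7.7]
width: 0.0002
gripper_force: 3.6
```

Request:
move_arm(steps=[0,0,0,0,0,-0.0005,-1,0,0,0,0,0,-0.001,-1,0,0,0,0,0,-0.0015,-1,0,0,0,0,0,-0.002,-1,0,0,0,0,0,-0.0023,-1,0,0,0,0,0,-0.0026,-1,0,0,0,0,0,-0.003,-1,0,0,0,0,0,-0.003,-1,0,0,0,0,0,-0.003,-1,0,0,0,0,0,-0.003,-1])

```text
clock: 14.35
position: [0.4745, 0.0183, 0.1595]
ee_rot: [0.001, 0.034, 0.999, 0.0]
contact_force: [2.5, 1.1, 9.4]
width: -0.0002
gripper_force: 4.5
```

```bash
python3 -c "
from h import *
look(-1.7)"
```

```text
scene ptr (np.float64(4.542), np.float64(0.02), 20) phase (np.float64(-1.78), np.float64(0.46))
top ptr (np.float64(4.448), np.float64(0.0184), 12) phase (np.float64(-1.72), np.float64(2.4))
t 14.35 tcpL [-0.108  -0.0003  0.1595] W [0.4745 0.0183 0.1595] F [2.5 1.1 9.4] w -0.0
```

Request:
move_arm(steps=[0,0,0,0,0,-0.0005,-1,0,0,0,0,0,-0.001,-1,0,0,0,0,0,-0.0015,-1,0,0,0,0,0,-0.002,-1,0,0,0,0,0,-0.0025,-1,0,0,0,0,0,-0.003,-1,0,0,0,0,0,-0.003,-1,0,0,0,0,0,-0.003,-1,0,0,0,0,0,-0.003,-1,0,0,0,0,0,-0.003,-1])

```text
clock: 15.45
position: [0.4746, 0.0183, 0.157]
ee_rot: [0.001, 0.034, 0.999, -0.0]
contact_force: [1.5, 0.4, 11.4]
width: 0.0002
gripper_force: 5.8
```

Request:
move_arm(steps=[0,0,0,0,0,-0.0005,-1,0,0,0,0,0,-0.001,-1,0,0,0,0,0,-0.0015,-1,0,0,0,0,0,-0.002,-1,0,0,0,0,0,-0.002,-1,0,0,0,0,0,-0.002,-1,0,0,0,0,0,-0.002,-1,0,0,0,0,0,-0.002,-1,0,0,0,0,0,-0.002,-1,0,0,0,0,0,-0.002,-1])

```text
clock: 16.45
position: [0.4747, 0.0183, 0.1552]
ee_rot: [0.001, 0.034, 0.999, -0.0]
contact_force: [0.9, 0.9, 13.4]
width: 0.0
gripper_force: 6.6
```

Firmly nipped at about 13 N. I'll lift off straight up and withdraw towards the robot.

Request:
move_arm(steps=[0,0,0,0,0,0.003,-1,0,0,0,0,0,0.01,-1,0,0,0,0,0,0.03,-1,0,0,0,0,0,0.06,-1,0,0,0,-0.02,0,0.09,-1,0,0,0,-0.05,0,0.1,-1,0,0,0,-0.09,0,0.1,-1,0,0,0,-0.12,0,0.1,-1,0,0,0,-0.13,0,0.1,-1,0,0,0,-0.13,0,0.1,-1])

```text
clock: 17.45
position: [0.342, 0.0184, 0.2531]
ee_rot: [-0.001, 0.034, 0.999, 0.0]
contact_force: [0.5, -0.1, -0.6]
width: -0.0001
gripper_force: 0.0
```

```bash
python3 -c "
from h import *
look(-1.7)
a=img('scene');b=img('top')
cv2.imwrite('pics/v4.png',np.hstack([cv2.resize(a['pixels'][120:320,190:350],(400,500),interpolation=2),cv2.resize(b['pixels'][190:310,190:286],(400,500),interpolation=2)]))"
```

```text
scene ptr (np.float64(4.533), np.float64(0.0189), 20) phase (np.float64(-1.76), np.float64(0.4))
top ptr (np.float64(4.455), np.float64(0.0181), 11) phase (np.float64(-1.73), np.float64(0.83))
t 17.45 tcpL [-0.2402 -0.009   0.2531] W [0.342  0.0184 0.2531] F [ 0.5 -0.1 -0.6] w -0.0
```

View pics/v4.png

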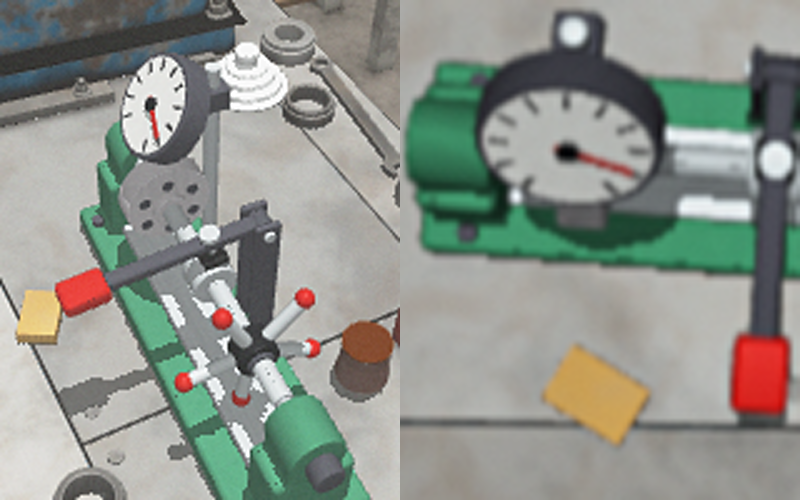

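The picture shows the handle down with the pad on the drum, the pointer still at about 4.5, and the loose things where they were. I'm handing it in.

```bash
python3 -c "
from rig import manip
print(manip.sign_off())"
```

```text
the job is handed in; nothing more can be done
None
```

I left the spindle at the pulley's high spot, with the gauge pointer at about 4.5 rad. The brake is nipped with about 13 N on the handle, the arm has withdrawn clear, and the job is handed in.

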